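# Hook the tube carrier into the shaker's groove and click it down

### The job

Fit the aluminium tube carrier board onto the shaker: keep the board angled while you slide its tongue under the lip of the rear rail until you feel it stop at the back of the groove, then lower the front edge flat until the sprung catch snaps over it, and let go. The shaker's drive is delicate, so feel your way in and press gently (no more than about 15 N), and leave the timer, the petri dish and the specimen cup where they stand.

Things in the scene. Friction and masses are not known exactly. Their poses are not given: they have to be found in the camera images.
- shaker: low white laboratory shaker, housing 250 (x) x 176 (y) x 50 mm high, fixed; origin at the centre of its underside, x from its control panel (robot side) to its rear. An aluminium deck rides on it (bed 60 mm above the bench) with rear rail, front fence and catch; it has stopped up to 12 mm forward or back of mid-stroke along x (not given) and is held there by the drive.
- shaker_groove (a point): groove of the rear rail, for a deck at mid-stroke: middle of its back wall at bed height (80 mm behind the shaker's origin), axes as the shaker's. The groove opens to -x; its floor is the bed; 7.2 mm high at the back wall, the lip's underside rises forward at 0.35 rad to an 12.8 mm high mouth at x = -15 mm; 120 mm wide (y) between end cheeks; rail 18 mm high.
- shaker_fence (a point): front fence of the deck, at mid-stroke: middle of its inner face at bed height, 141.5 mm in front of the groove's back wall; axes as the shaker's. Fence 6.5 mm high; in its middle the grey sprung catch, 38 mm wide (y), its top 27 mm above the bed. It moves with the deck, as do bed and rail. Four soft rubber pads on the bed, level with the groove's floor, carry the board.
- catch (a joint): travel of the front catch, m: 0 = out (nose 4 mm over the front edge of a carrier that is home, 1 mm above its top), grows toward the control panel, at most 0.008. The front edge coming down on the nose's ramp pushes it back 4 mm against a spring (1 N + 0.25 N/mm); it snaps out when the board is flat. This takes about 3 to 15 N downward at the lifting fin.
- carrier: aluminium tube carrier board, 0.25 to 0.5 kg, on the bench: body 122 (x) x 120 (y) x 8 mm, origin at the centre of its underside, z up. From its +x edge sticks a tongue 18 mm long, 112 mm wide, 5 mm thick, flush with the underside (board x = -61 to +79 mm over all). Ten flush tube seats, a black lifting fin on top. When home its x is along the shaker's x.
- carrier_grip (a point): point to grasp in the black lifting fin, 34 mm above the board's underside, at x = -12 mm, y = 0 of the carrier; the fin is 14 mm thick (x), 50 mm long (y), its top 52 mm and its foot flange 11 mm above the board's underside; axes as the carrier's
- carrier_tongue (a point): middle of the lower edge of the tongue's nose (x = +79 mm, y = 0, z = 0 of the carrier); axes as the carrier's
- timer: cream countdown timer 62 x 66 x 18 mm, bystander; origin at the centre of its underside
- petri_dish: petri dish, diameter 90 mm, 14 mm high, bystander; origin at the centre of its underside
- specimen_cup: yellow-lidded specimen cup, diameter 62 mm, 69 mm high, bystander; origin at the centre of its underside
Not all that is in view belongs to the job. There is more than one size of the carrier; the one meant has the size given above.

How it is judged (in metres and radians):
On the way:
1. the tongue is down at the groove of the rear rail while the board is still angled (x of carrier_tongue in the frame of shaker_groove above -0.0145 m and z of carrier_tongue in the frame of shaker_groove between -0.003 and 0.006 m and angle between carrier's own z axis and vertical above 0.12 rad), for 0.1 s.
At the end, for the whole second after the job is handed in: the carrier lies flat on the deck (tilt under 0.03 rad, within 3 mm of the bed), its nose 15 mm before to 13.5 mm behind shaker_groove along x, in line with the shaker within 0.08 rad, the catch out over its front edge (within 1.5 mm of fully out), released and at rest (angle between carrier's own z axis and vertical below 0.03 rad and angle between the x axis of carrier and the x axis of shaker, either way round below 0.08 rad and z of carrier_tongue in the frame of shaker_groove between -0.003 and 0.003 m and x of carrier_tongue in the frame of shaker_groove between -0.015 and 0.0135 m and z of carrier_grip in the frame of shaker below 0.097 m and value of joint catch below 0.0015 m and linear speed of carrier below 0.01 m/s); the robot touches nothing.
It fails at once if the carrier is pressed on the shaker with more than 25 N while it is angled (tilt over 0.03 rad) (contact force between carrier and shaker above 25 N and angle between carrier's own z axis and vertical above 0.03 rad).
It fails at once if the carrier is pressed or slammed on the shaker with more than 40 N (contact force between carrier and shaker above 40 N).
It fails at once if the timer is displaced by more than 15 mm (distance of timer from where it was at the start of the episode above 0.015 m).
It fails at once if the petri dish is displaced by more than 15 mm (distance of petri_dish from where it was at the start of the episode above 0.015 m).
It fails at once if the specimen cup is displaced by more than 15 mm (distance of specimen_cup from where it was at the start of the episode above 0.015 m).
It also fails if it takes over 58 s, if anything falls off the work surface, if the arm or the gripper's body presses on something with over 40 N, if the wrist force passes 120 N, or if a joint passes its speed limit or range.

### The arm

A 6-joint arm with a two-finger parallel gripper is mounted at the origin on a cart in front of the work surface, level with it; the furniture and walls round the work are solid. World frame = base frame: x ahead of the robot, y to its left, z up, the work surface at z = 0. Lengths are in m, angles in degrees, forces in N, time in s.
With the tool pointing down it reaches from about 0.35 to 0.875 m from the base axis. Payload 4.2 kg.
Tool frame: the origin (TCP) lies midway between the tips of the shut fingers; the grasp point (between the pads) lies r.pinch_z behind it (r.pinch_z is the distance from the TCP to the grasp point, in m); z points along the fingers, y is the direction in which the jaws open and shut (so a half turn about z gives the same grasp; the last joint's range is limited). The gripper opens to 87 mm and grips with 3 to 60 N. Pads are 19 mm wide; open, the fingers measure 117 mm over their backs; the gripper's body (75 mm by 190 mm) begins 51 mm behind the grasp point.
Start: joints at [-51.589, 22.042, 0.453, 0, -68.411, -14.817], TCP at [0.25, -0.573, 0.223] pointing down, gripper open.
Joint ranges: [-179.83, 179.83], [-69.29, 118.12], [-61.27, 80.66], [-181.25, 117.63], [-171.15, -9.14], [-177.46, 177.46]. Speed limits (degrees/s): [159.86, 159.86, 180, 180, 180, 180].

### API

Orientations are given as a 3x3 rotation matrix whose columns are the frame's x, y, z axes.
In Python, from station import r gives the robot as it stands. The module is installed in compiled form; this text tells all that it offers.
- The arm moves only by the tool play_rows, never from a script. Its argument "deltas" is a list of rows, each a list of 7 numbers: the shift along the tool's x, y, z in units of 25 mm (1.0 is 25 mm), then the turn, a rotation vector about the tool's x, y, z in units of 5 degrees (1.0 is 5 degrees), then the finger opening in mm, from 0 to 87. In form: [[tx, ty, tz, wx, wy, wz, fingers], ...]. A call has 1 to 12 rows; each row is the pose to reach, as a shift and turn from the pose commanded when the call began, along the tool's axes at that moment; what a row does not reach only later rows make up. A row lasts 1/10 s, in which the tool goes at most 50 mm and 8.59 degrees, less where a joint would pass 70% of its speed; a pose out of reach is approached as far as the arm can. A call with a gripper value outside its range is refused whole. The fingers move at their own pace and stop on an object; the grip force is fixed at half the most. Time passes only in rows, so rows that repeat a pose let the fingers close. It gives the time, the measured TCP pose, the force and the opening at its end, in the units of the state.
- r.sense(): the state, without advancing time (a new reading comes with each control period).
- r.capture(name): name is "scene" or "top" or "wrist"; returns a dict with "pixels" (420x560x3 uint8, red, green, blue), "camera_matrix" (3x3 intrinsics, pixels), "k1" (the pictures are not rectified: a ray, as slopes to the right and down, at radius r is drawn at 1 + k1 r^2 times it, then the intrinsics apply), "R" (3x3) and "t" (3): a world point X has camera coordinates R X + t; the wrist camera has in their place "T_tool_cam" (4x4, takes a point from camera to tool coordinates, whose origin is the TCP and whose axes are the flange's). Camera axes: x right, y down, z forward; pixel columns grow to the right and rows downward; lengths in m; the calibration is good to about 2 mm. A picture is of the moment at which its call begins: read the wrist's pose just before it. There is no depth.
- r.finish_job(): hands the job in, once; it reports no verdict.
Trained networks look in the newest picture that a camera, given by its name, has taken for a name from the list of things; names that differ only in an ending like _2 or _b are one class to them, and where a whole thing is asked for, a point or a joint stands for the part that bears it (a point fixed in the world has none). Each returns a list of dicts, best first, with "score" (0 to 1); they miss things now and then, are a little off and sometimes report something else, mostly with a low value. They report only what shows in the picture. A call takes as long as a camera call. They do not tell look-alikes from the thing itself.
- r.spot_in(camera, target): "centre" ([x, y, z] in m, in world coordinates, good to about 4 mm: the middle of the surface that is visible of it).
- r.cut_out(camera, target): "region" (420x560 bool, what is visible of it).
The state is a dict: "time_s": time; "joints": joint angles; "joint_velocities": joint speeds; "effort": joint torques, N m; "tcp_pos": TCP position; "ee_rot": TCP orientation; "wrist_force": force on the tool from outside, world axes, zero at the start; "moment": the same for the moment, N m; "gripper_width": opening from 0.0 (shut) to 1.0 (fully open).
Only numpy, scipy, OpenCV 4.12 (cv2) and the standard library are available. Lean on these libraries where they do the work, as an engineer would, in place of code of your own. Each camera call takes 0.05 s, during which the arm holds its last target.

## Working session

There is one attempt and no reset: what is moved stays moved. The work goes in short steps, Python scripts to look and compute and a tool call to move; the robot and the scene stay as the last step left them, time stands still between calls to the robot, and variables do not carry over. Pictures are saved under pics/ and viewed, and the job is handed in when it is done.

Besides the shell and the picture viewer there is one more tool, called by a JSON object that holds its "method" and its "body", one argument or row to a line. play_rows: Moves the arm, as the interface text tells. Its arguments: {"type":"object","properties":{"deltas":{"type":"array","items":{"type":"array","items":{"type":"number"}}}},"required":["deltas"]}

```bash
mkdir -p pics; cat > h.py <<'E'
import numpy as np, cv2
from station import r
def save(c,name):
    cv2.imwrite('pics/'+name,c['pixels'][:,:,::-1])
E
python3 - <<'E'
from h import *
s=r.sense(); print(s['time_s'],s['tcp_pos'],s['ee_rot'],s['wrist_force'],s['gripper_width'],r.pinch_z)
for n in ['scene','top']:
    c=r.capture(n); save(c,n+'0.png'); np.save(n+'_cal.npy',dict(K=c['camera_matrix'],k1=c['k1'],R=c['R'],t=c['t']),allow_pickle=True)
    print(n,c['camera_matrix'],c['k1'],c['R'],c['t'])
    for t in ['shaker','carrier','timer','petri_dish','specimen_cup']:
        print(n,t,[(np.round(d['centre'],3),round(d['score'],2)) for d in r.spot_in(n,t)])
E
```

```text
0.0 [ 0.24991845 -0.57218619  0.22147127] [[-9.16496147e-01 -4.00042406e-01 -9.40835734e-04]
 [-4.00043506e-01  9.16494011e-01  1.98032770e-03]
 [ 7.00552567e-05  2.19133793e-03 -9.99997597e-01]] [-0.7762438   0.02666958  0.26374013] 0.9974982656246512 0.0187
scene [[394.42048131   0.         275.0009401 ]
 [  0.         394.42048131 214.41104472]
 [  0.           0.           1.        ]] -0.010954767631644173 [[-0.71919852 -0.69478356 -0.00541316]
 [-0.58774394  0.61251561 -0.52856569]
 [ 0.37055439 -0.37696211 -0.84887514]] [0.55372218 0.30375171 0.78925911]
scene shaker [(array([ 0.557, -0.089,  0.05 ]), 0.91)]
scene carrier [(array([0.498, 0.285, 0.01 ]), 0.84), (array([0.469, 0.45 , 0.007]), 0.63), (array([ 0.496, -0.125,  0.085]), 0.45)]
scene timer [(array([0.763, 0.151, 0.015]), 0.71)]
scene petri_dish [(array([0.698, 0.41 , 0.013]), 0.98)]
scene specimen_cup [(array([0.717, 0.271, 0.07 ]), 0.76)]
top [[434.23762483   0.         276.84735284]
 [  0.         434.23762483 211.26382551]
 [  0.           0.           1.        ]] -0.11782744875104435 [[-0.02230367 -0.99934129  0.02862737]
 [-0.99818754  0.02065875 -0.05652309]
 [ 0.05589445 -0.02983616 -0.99799079]] [0.14907735 0.61188921 1.05175752]
top shaker [(array([ 0.57 , -0.108,  0.06 ]), 0.75)]
top carrier [(array([0.5  , 0.279, 0.012]), 0.63)]
top timer [(array([0.768, 0.141, 0.018]), 0.77)]
top petri_dish [(array([0.703, 0.412, 0.012]), 0.64)]
top specimen_cup [(array([0.731, 0.271, 0.069]), 0.71)]
```

View pics/scene0.png

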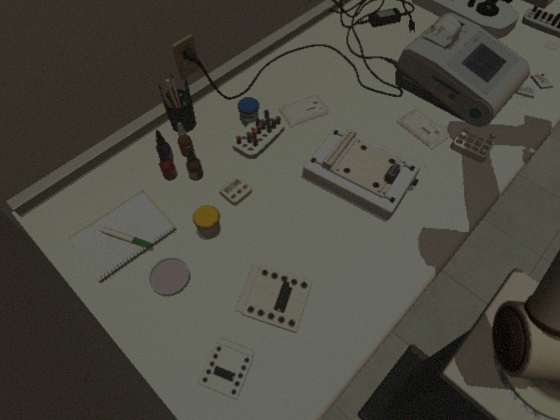

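View pics/top0.png

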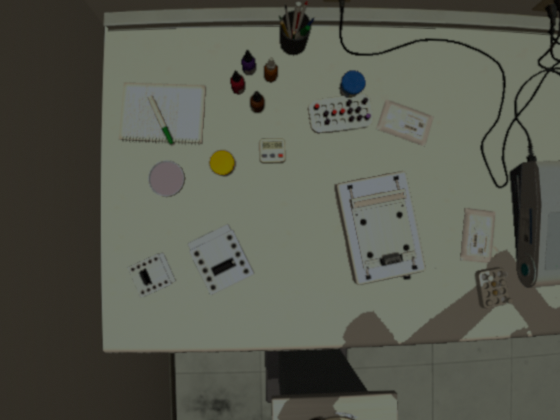

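```bash
python3 - <<'E'
import cv2,numpy as np
t=cv2.imread('pics/top0.png'); s=cv2.imread('pics/scene0.png')
def crop(im,x,y,w,h,f,n):
    c=cv2.resize(im[y:y+h,x:x+w],None,fx=f,fy=f,interpolation=cv2.INTER_CUBIC)
    c=np.clip(255*(c/255.)**0.6*1.15,0,255).astype('uint8'); cv2.imwrite('pics/'+n,c)
crop(t,320,160,120,130,4.6,'c1.png'); crop(t,180,210,90,90,6.5,'c2.png'); crop(s,290,120,140,105,5.7,'c3.png')
crop(s,190,250,140,150,4,'c4.png')
E
```

```text
(no output)
```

View pics/c1.png

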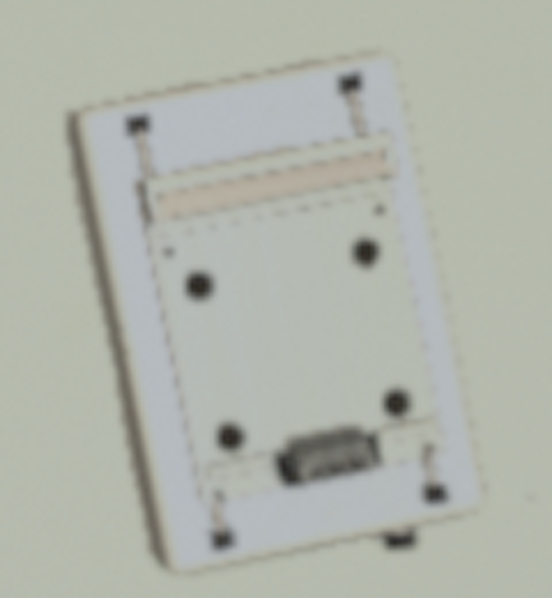

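View pics/c2.png

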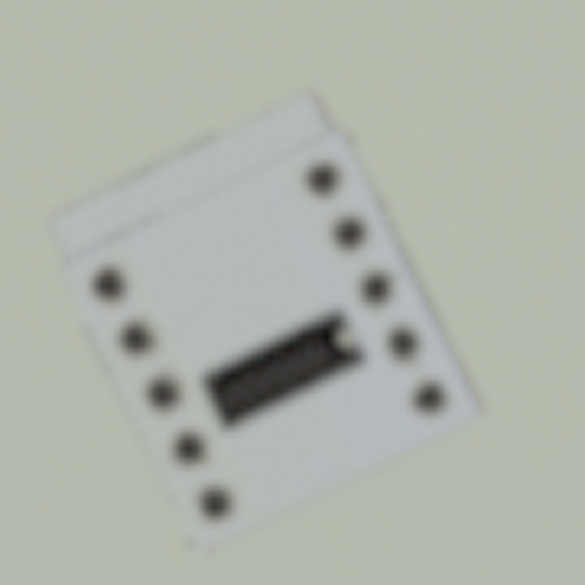

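View pics/c3.png

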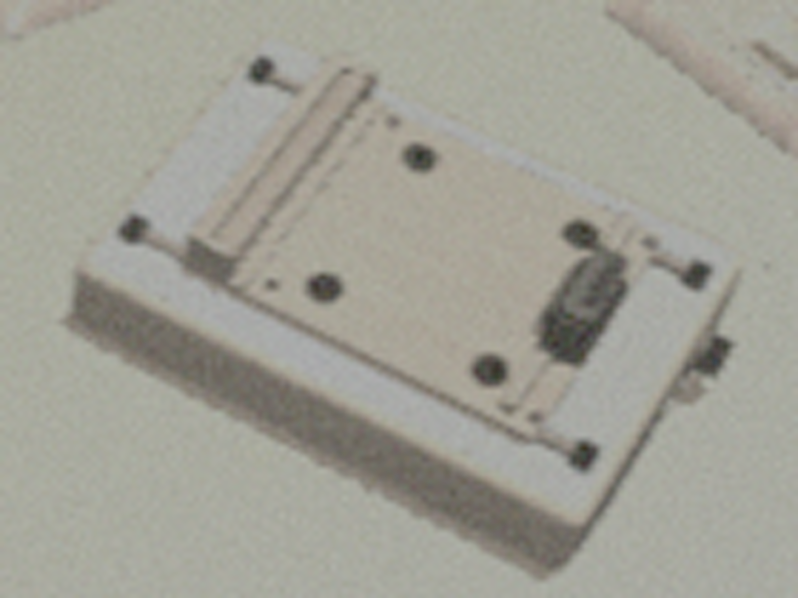

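View pics/c4.png

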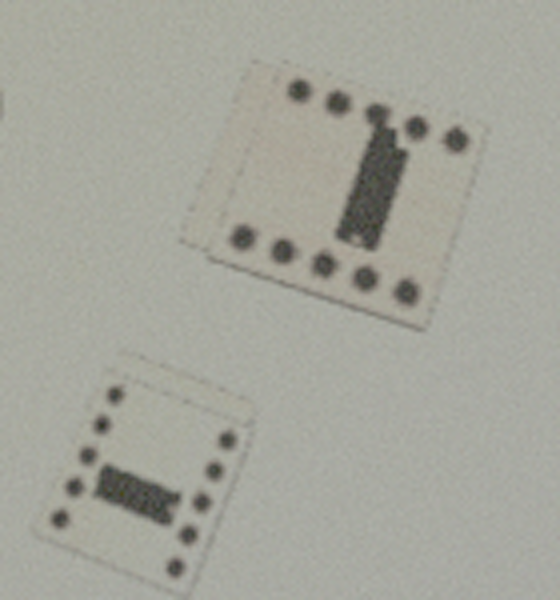

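```bash
cat >> h.py <<'E'
def cal(n): return np.load(n+'_cal.npy',allow_pickle=True).item()
def proj(c,X):
    P=np.atleast_2d(X)@c['R'].T+c['t']; s=P[:,:2]/P[:,2:]
    r2=(s**2).sum(1,keepdims=True); s=s*(1+c['k1']*r2)
    return s@c['K'][:2,:2].T+c['K'][:2,2]
def pose2(p,pts):
    c,s=np.cos(p[2]),np.sin(p[2]); P=np.array(pts,float)
    return np.c_[p[0]+c*P[:,0]-s*P[:,1],p[1]+s*P[:,0]+c*P[:,1],P[:,2]]
E
cat > fit.py <<'E'
from h import *
from scipy.optimize import least_squares
def un(p,o,f): return (np.array(p,float)+.5)/f-.5+np.array(o)
T,S=cal('top'),cal('scene')
body=[(79,56,0.005),(79,-56,0.005),(61,60,.008),(61,-60,.008),(-61,-60,.008),(-61,60,.008)]
C=np.array([(a/1e3,b/1e3,z) for a,b,z in body])
pt=un([(50,213),(312,92),(65,262),(345,135),(478,408),(205,548)],(180,210),6.5)
ps=un([(182,243),(255,62),(210,258),(282,70),(488,128),(425,328)],(190,250),4)
def fit(C,obs,p0):
    res={}
    for k in [('T',),('S',),('T','S')]:
        f=lambda p:np.concatenate([(proj(dict(T=T,S=S)[q],pose2(p,C))-obs[q]).ravel() for q in k])
        z=least_squares(f,p0,loss='soft_l1'); print(k,np.round(z.x,4),'yaw',round(np.degrees(z.x[2]),2),'rms',np.sqrt((f(z.x)**2).mean()).round(2)); print(np.round(f(z.x).reshape(-1,2),1).tolist())
    return z.x
if __name__=='__main__':
    print('carrier');pc=fit(C,dict(T=pt,S=ps),[.5,.28,.45])
    H=np.array([(125,88,50),(125,-88,50),(-125,-88,50),(-125,88,50)])/1e3
    ht=un([(78,110),(390,52),(484,508),(172,572)],(320,160),4.6)
    hs=un([(76,270),(256,38),(740,263),(583,524)],(290,120),5.7)
    print('shaker');psk=fit(H,dict(T=ht,S=hs),[.56,-.09,.2])
    np.save('poses.npy',np.array([pc,psk]))
    c=r.capture('wrist'); print(c['T_tool_cam'],c['camera_matrix'],c['k1']); save(c,'w0.png')
E
python3 fit.py
```

```text
carrier
('T',) [0.4944 0.2744 0.4355] yaw 24.95 rms 0.84
[[0.0, 0.3], [0.4, -1.0], [-0.8, 0.1], [-0.1, -1.8], [1.3, 0.7], [-0.6, 0.8]]
('S',) [0.4923 0.2789 0.4442] yaw 25.45 rms 0.7
[[-0.5, 0.1], [-0.7, 0.0], [-0.4, 0.2], [0.5, -1.7], [0.5, -0.4], [0.6, 0.9]]
('T', 'S') [0.4932 0.2771 0.4372] yaw 25.05 rms 1.09
[[-1.1, 0.9], [-0.7, -0.5], [-1.9, 0.7], [-1.2, -1.3], [0.2, 1.2], [-1.6, 1.3], [-0.2, -1.1], [-0.2, -0.9], [-0.2, -0.9], [1.0, -2.6], [0.9, -1.0], [0.6, 0.1]]
shaker
('T',) [ 0.57   -0.1135  0.1733] yaw 9.93 rms 1.08
[[-1.2, -0.5], [0.9, -1.3], [1.4, 0.4], [-0.8, 1.6]]
('S',) [ 0.5699 -0.1071  0.1828] yaw 10.47 rms 1.35
[[-2.1, 0.3], [0.1, -1.4], [1.6, -1.4], [-0.0, 1.8]]
('T', 'S') [ 0.5703 -0.1111  0.1769] yaw 10.13 rms 1.45
[[-2.3, -0.4], [-0.3, -1.5], [0.6, 0.1], [-1.6, 1.6], [-1.2, -0.9], [1.2, -2.3], [2.4, -2.1], [0.5, 0.8]]
[[ 5.54251290e-04 -9.52368752e-01 -3.04948278e-01  8.36688821e-02]
 [ 9.99999671e-01  7.08331372e-04 -3.94629405e-04  3.96264259e-04]
 [ 5.91837146e-04 -3.04947959e-01  9.52368832e-01 -1.61468474e-01]
 [ 0.00000000e+00  0.00000000e+00  0.00000000e+00  1.00000000e+00]] [[354.73363606   0.         278.31815469]
 [  0.         354.73363606 210.52182221]
 [  0.           0.           1.        ]] 0.002059102739162292
```

```bash
cat >> h.py <<'E'
from scipy.spatial.transform import Rotation as Ro
def tool(yaw_y,tilt=0):
    # yaw_y deg: direction of tool y ; tool z down; tilt deg: about tool x afterwards
    a=np.radians(yaw_y); y=np.array([np.cos(a),np.sin(a),0]); z=np.array([0,0,-1.]); x=np.cross(y,z)
    return np.c_[x,y,z]@Ro.from_rotvec([np.radians(tilt),0,0]).as_matrix()
def go(pos,R,p0=None,R0=None):
    s=r.sense(); p0=s['tcp_pos'] if p0 is None else p0; R0=s['ee_rot'] if R0 is None else R0
    d=R0.T@(np.array(pos)-p0)/.025; w=np.degrees(Ro.from_matrix(R0.T@R).as_rotvec())/5
    print('row',np.round(np.r_[d,w],3).tolist(),'rows>=',max(np.linalg.norm(d)*.025/.05,np.linalg.norm(w)*5/8.59)); return d,w
E
python3 -c "
from h import *
go([.56,-.11,.25],tool(190))"
```

```text
row [-18.765, 12.001, -1.097, 0.0, 0.0, -15.281] rows>= 11.150850992096833
```

View pics/w0.png

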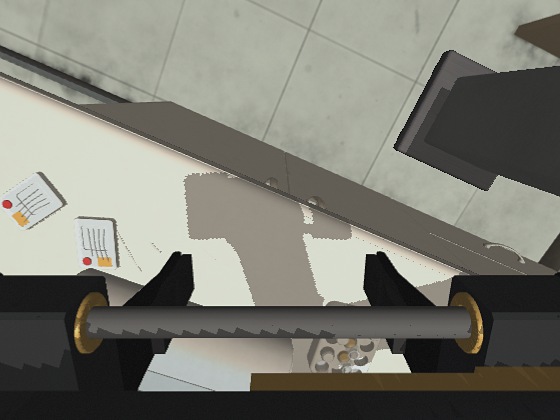

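{"method": "play_rows", "body": {
  "deltas": [
    [-15.7,15.1,-1.1,0,0,-15.28,87],
    [-15.7,15.1,-1.1,0,0,-15.28,87],
    [-15.7,15.1,-1.1,0,0,-15.28,87],
    [-15.7,15.1,-1.1,0,0,-15.28,87],
    [-15.7,15.1,-1.1,0,0,-15.28,87],
    [-15.7,15.1,-1.1,0,0,-15.28,87],
    [-15.7,15.1,-1.1,0,0,-15.28,87],
    [-15.7,15.1,-1.1,0,0,-15.28,87],
    [-15.7,15.1,-1.1,0,0,-15.28,87],
    [-15.7,15.1,-1.1,0,0,-15.28,87],
    [-15.7,15.1,-1.1,0,0,-15.28,87],
    [-15.7,15.1,-1.1,0,0,-15.28,87]
  ]
}}

```text
time_s: 1.85
tcp_pos: [0.4609, -0.0657, 0.2506]
ee_rot: [[0.18, -0.984, 0.002], [-0.984, -0.18, 0.001], [-0.0, -0.002, -1.0]]
wrist_force: [1.2, 0.1, -0.2]
gripper_width: 1.002
```

```bash
python3 - <<'E'
from h import *
s=r.sense(); print(s['tcp_pos'],s['ee_rot'],s['joints'],s['joint_velocities'])
E
```

```text
[ 0.46086823 -0.06573848  0.25062891] [[ 1.80025156e-01 -9.83659177e-01  2.35925990e-03]
 [-9.83662001e-01 -1.80024391e-01  5.34278945e-04]
 [-1.00824060e-04 -2.41689797e-03 -9.99997074e-01]] [ 1.19564596e+01  4.96320757e+00 -1.82547870e+01 -2.11719710e-03
 -6.66434204e+01 -1.58440445e+00] [-4.18923703 -0.67187238 -2.16129708  0.1522118  -1.33382803  2.8925467 ]
```

```bash
python3 - <<'E'
from h import *
go([.585,-.015,.25],tool(190))
E
```

```text
row [-1.103, -5.249, 0.038, -0.028, 0.001, 0.074] rows>= 2.682050334881664
```

{"method": "play_rows", "body": {
  "deltas": [
    [-1.1,-5.25,0,0,0,0,87],
    [-1.1,-5.25,0,0,0,0,87],
    [-1.1,-5.25,0,0,0,0,87],
    [-1.1,-5.25,0,0,0,0,87],
    [-1.1,-5.25,0,0,0,0,87]
  ]
}}

```text
time_s: 2.35
tcp_pos: [0.583, -0.0201, 0.2491]
ee_rot: [[0.173, -0.985, -0.002], [-0.985, -0.173, -0.0], [-0.0, 0.002, -1.0]]
wrist_force: [-0.6, 0.0, -0.2]
gripper_width: 1.0
```

```bash
python3 - <<'E'
from h import *
s=r.sense(); c=r.capture('wrist'); save(c,'w1.png'); np.save('w1_cal.npy',dict(K=c['camera_matrix'],k1=c['k1'],p=s['tcp_pos'],Rt=s['ee_rot'],T=c['T_tool_cam']),allow_pickle=True)
print(s['tcp_pos'])
im=cv2.imread('pics/w1.png')[0:300]; cv2.imwrite('pics/w1b.png',cv2.resize(im,None,fx=1.42,fy=1.42,interpolation=cv2.INTER_CUBIC))
E
```

```text
[ 0.58301193 -0.02010879  0.24911547]
```

View pics/w1b.png

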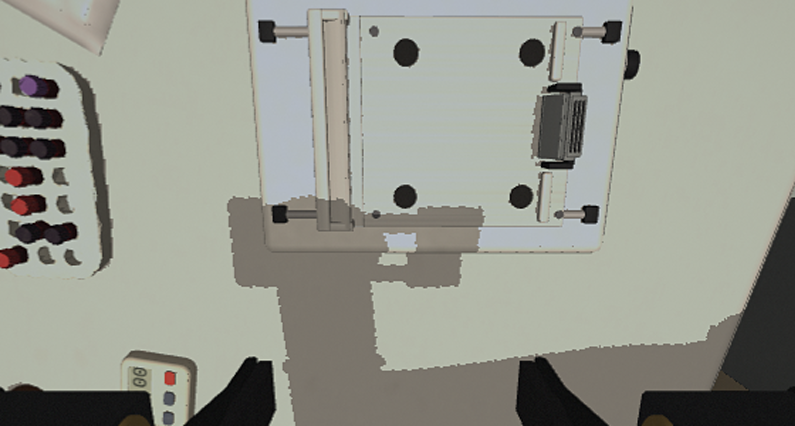

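```bash
cat >> h.py <<'E'
def wcal(n):
    c=cal(n); Twc=np.eye(4); Twc[:3,:3]=c['Rt']; Twc[:3,3]=c['p']; M=np.linalg.inv(Twc@c['T'])
    return dict(K=c['K'],k1=c['k1'],R=M[:3,:3],t=M[:3,3])
def back(c,uv,z):
    q=cv2.undistortPoints(np.array(uv,float).reshape(-1,1,2),c['K'],np.array([c['k1'],0,0,0.])).reshape(-1,2)
    D=np.c_[q,np.ones(len(q))]@c['R']; o=-c['R'].T@c['t']
    return o+D*((z-o[2])/D[:,2])[:,None]
E
python3 - <<'E'
from h import *
from scipy.optimize import least_squares
W=wcal('w1'); f=1.42
px=lambda p:(np.array(p,float)+.5)/f-.5
p0=np.load('poses.npy')[1]
def loc(p,X):
    c,s=np.cos(p[2]),np.sin(p[2]); d=X[:,:2]-p[:2]; return np.c_[d@[c,s],d@[-s,c]]
L=back(W,px([(248,10),(258,130),(264,220)]),.05); Rr=back(W,px([(634,10),(619,130),(608,220)]),.05); B=back(W,px([(300,252),(430,252),(580,252)]),.05)
res=lambda p: np.r_[loc(p,L)[:,0]-.125,loc(p,Rr)[:,0]+.125,loc(p,B)[:,1]-.088]*1e3
z=least_squares(res,p0); print(z.x,np.degrees(z.x[2]),res(z.x).round(1))
for P in (z.x,p0):
    print('fence inner',loc(P,back(W,px([(552,25),(552,78),(541,174),(541,220)]),.0665))*1e3)
    print('rail front/back top',loc(P,back(W,px([(347,20),(351,225),(309,20),(317,225)]),.078))*1e3)
    print('lip mouth',loc(P,back(W,px([(347,20),(351,225),(362,20),(362,225)]),.0728))*1e3)
    print('catch back top',loc(P,back(W,px([(586,95),(581,157)]),.087))*1e3)
    print('cheek ends/bed y',loc(P,back(W,px([(330,8),(334,230)]),.078))[:,1]*1e3,loc(P,back(W,px([(450,16),(450,226)]),.06))[:,1]*1e3)
    print('bed x',loc(P,back(W,px([(578,17),(560,226)]),.06))*1e3)
im=cv2.imread('pics/w1.png')
for nm,x0,y0,w,h in [('rail',200,0,80,170),('catch',350,0,80,170)]:
    cv2.imwrite('pics/z_%s.png'%nm,cv2.resize(im[y0:y0+h,x0:x0+w],None,fx=3.5,fy=3.5,interpolation=cv2.INTER_CUBIC))
a=cv2.imread('pics/z_rail.png');b=cv2.imread('pics/z_catch.png');cv2.imwrite('pics/z.png',np.hstack([a,b]))
np.save('shaker_w.npy',z.x)
E
```

```text
[ 0.57066962 -0.11644229  0.17489021] 10.020470685070409 [-2.4 -2.7 -1.9  2.6  2.4  2.  -0.1 -0.   0.1]
fence inner [[-66.5158349  -56.85791849]
 [-69.34218632 -27.08054186]
 [-67.59232722  31.60781005]
 [-70.27640739  62.15394968]]
rail front/back top [[ 57.62205948 -57.30643617]
 [ 58.55185962  63.62430617]
 [ 79.97939754 -57.29949344]
 [ 81.047696    63.61601175]]
lip mouth [[ 58.06050032 -58.34391767]
 [ 59.00483825  64.47762478]
 [ 49.09558599 -58.34574459]
 [ 51.61169856  64.48055135]]
catch back top [[-84.63234713 -15.57656068]
 [-85.64870381  20.05368739]]
cheek ends/bed y [-63.55449316  66.94726054] [-63.10592838  67.30910816]
bed x [[-84.01927674 -62.52057376]
 [-85.79907141  67.35334535]]
fence inner [[-67.16858755 -62.06598177]
 [-69.93604035 -32.28307349]
 [-68.07011203  26.4017028 ]
 [-70.69377341  56.95309121]]
rail front/back top [[ 56.96817697 -62.760016  ]
 [ 58.13714967  58.16865087]
 [ 79.32548503 -62.79729119]
 [ 80.63292565  58.11586466]]
lip mouth [[ 57.40456504 -63.79836262]
 [ 58.5918151   59.02107193]
 [ 48.43966463 -63.78245891]
 [ 51.19869566  59.03862049]]
catch back top [[-85.20341891 -20.74887423]
 [-86.14930481  14.88331428]]
cheek ends/bed y [-69.02734941  61.46910552] [-68.43625024  61.98700861]
bed x [[-84.68319465 -67.69400801]
 [-86.20612381  62.18317713]]
```

View pics/z.png

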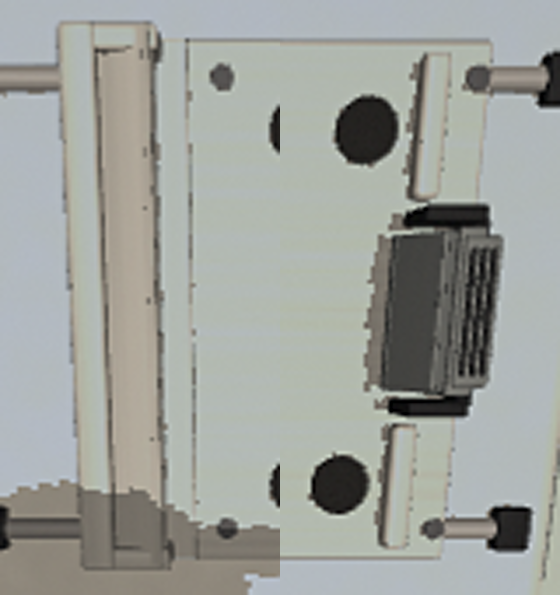

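```bash
python3 - <<'E'
from h import *
W=wcal('w1'); P=np.array([.5703,-.1141,.1749])
def loc(p,X):
    c,s=np.cos(p[2]),np.sin(p[2]); d=X[:,:2]-p[:2]; return (np.c_[d@[c,s],d@[-s,c]]*1e3).round(1).tolist()
zr=lambda l:[(200+x/3.5,y/3.5) for x,y in l]; zc=lambda l:[(350+(x-280)/3.5,y/3.5) for x,y in l]
print('fence',loc(P,back(W,zc([(422,55),(412,195),(392,428),(384,543)]),.0665)))
print('railfront .0728/.078',loc(P,back(W,zr([(154,35),(166,555)]),.0728)),loc(P,back(W,zr([(154,35),(166,555)]),.078)))
print('rail ends',loc(P,back(W,zr([(60,24),(84,568)]),.078)))
print('bed edge y',loc(P,back(W,zc([(350,40),(350,556)]),.06)))
T=cal('top')
# top view same features
un=lambda p:(np.array(p,float)+.5)/4.6-.5+np.array((320,160))
print('top rail front',loc(P,back(T,un([(160,217),(388,172)]),.0755)),'rail back',loc(P,back(T,un([(150,182),(385,140)]),.078)))
print('top fence',loc(P,back(T,un([(215,465),(425,425)]),.0665)))
E
```

```text
fence [[-68.2, -60.6], [-68.7, -28.7], [-68.7, 29.1], [-69.3, 60.1]]
railfront .0728/.078 [[58.1, -63.7], [58.6, 62.4]] [[57.7, -62.6], [58.1, 61.5]]
rail ends [[79.9, -64.9], [80.3, 65.0]]
bed edge y [[-51.6, -65.2], [-61.8, 64.8]]
top rail front [[59.5, 60.6], [59.1, -61.1]] rail back [[77.8, 62.5], [75.5, -62.2]]
top fence [[-70.3, 56.6], [-72.7, -55.9]]
```

```bash
python3 - <<'E'
from h import *
go([.455,.355,.22],tool(205.1))
E
```

```text
row [-15.671, 2.423, 1.191, 0.016, 0.003, -3.028] rows>= 7.950920455673797
```

{"method": "play_rows", "body": {
  "deltas": [
    [-15.67,2.42,1.19,0,0,-3.03,87],
    [-15.67,2.42,1.19,0,0,-3.03,87],
    [-15.67,2.42,1.19,0,0,-3.03,87],
    [-15.67,2.42,1.19,0,0,-3.03,87],
    [-15.67,2.42,1.19,0,0,-3.03,87],
    [-15.67,2.42,1.19,0,0,-3.03,87],
    [-15.67,2.42,1.19,0,0,-3.03,87],
    [-15.67,2.42,1.19,0,0,-3.03,87],
    [-15.67,2.42,1.19,0,0,-3.03,87],
    [-15.67,2.42,1.19,0,0,-3.03,87],
    [-15.67,2.42,1.19,0,0,-3.03,87]
  ]
}}

```text
time_s: 3.5
tcp_pos: [0.4557, 0.354, 0.2209]
ee_rot: [[0.424, -0.906, 0.0], [-0.906, -0.424, 0.0], [-0.0, -0.0, -1.0]]
wrist_force: [0.6, -0.1, -0.0]
gripper_width: 1.003
```

```bash
python3 - <<'E'
from h import *
s=r.sense(); c=r.capture('wrist'); save(c,'w2.png'); np.save('w2_cal.npy',dict(K=c['camera_matrix'],k1=c['k1'],p=s['tcp_pos'],Rt=s['ee_rot'],T=c['T_tool_cam']),allow_pickle=True)
print(s['tcp_pos'],s['joint_velocities'])
im=cv2.imread('pics/w2.png')[0:300]; cv2.imwrite('pics/w2b.png',cv2.resize(im,None,fx=1.42,fy=1.42,interpolation=cv2.INTER_CUBIC))
E
```

```text
[0.45567958 0.35397855 0.22094234] [-0.78685741  0.01894498  0.19542608  0.01347705  0.10204605 -0.07624209]
```

View pics/w2b.png

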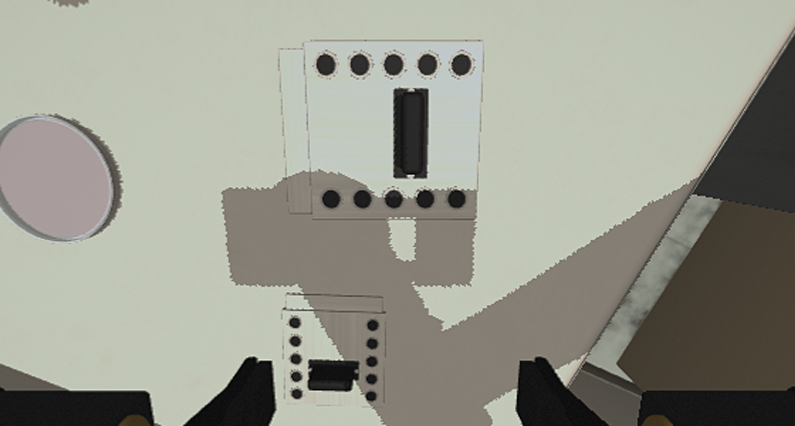

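```bash
python3 - <<'E'
from h import *
from scipy.optimize import least_squares
W=wcal('w2'); px=lambda p:(np.array(p,float)+.5)/1.42-.5
obs=px([(289,213),(279,49),(313,218),(304,41),(483,40),(475,219)])
C=np.array([(79,56,5),(79,-56,5),(61,60,8),(61,-60,8),(-61,-60,8),(-61,60,8)])/1e3
f=lambda p:(proj(W,pose2(p,C))-obs).ravel()
z=least_squares(f,[.494,.277,.44]); print(z.x,np.degrees(z.x[2]),f(z.x).round(1))
p=z.x; np.save('carrier_w.npy',p)
F=back(W,px([(400,91),(424,91),(403,177),(426,177)]),.052)
c,s=np.cos(p[2]),np.sin(p[2]); d=F[:,:2]-p[:2]; print('fin',(np.c_[d@[c,s],d@[-s,c]]*1e3).round(1))
g=pose2(p,[(-.012,0,.034)])[0]; print('grip',g)
go([g[0],g[1],.12],tool(np.degrees(p[2])+180)); go([g[0],g[1],.034-r.pinch_z],tool(np.degrees(p[2])+180))
E
```

```text
[0.49386187 0.27635682 0.43983571] 25.200729869687386 [-0.3  0.5 -1.  -0.9 -0.5  1.1 -0.7 -0.4  1.5  0.   1.1  0.3]
fin [[ -3.7 -24.8]
 [-18.3 -24.8]
 [ -5.7  26.1]
 [-20.4  26.2]]
grip [0.48300401 0.27124733 0.034     ]
row [3.452, 0.42, 4.037, -0.006, 0.002, -0.032] rows>= 2.6641500349498997
row [3.453, 0.422, 8.225, -0.006, 0.002, -0.032] rows>= 4.465164846213548
```

{"method": "play_rows", "body": {
  "deltas": [
    [3.45,0.42,4.0,0,0,-0.03,60],
    [3.45,0.42,4.0,0,0,-0.03,60],
    [3.45,0.42,4.0,0,0,-0.03,60],
    [3.45,0.42,4.0,0,0,-0.03,60],
    [3.45,0.42,5.5,0,0,-0.03,60],
    [3.45,0.42,7.0,0,0,-0.03,60],
    [3.45,0.42,8.0,0,0,-0.03,60],
    [3.45,0.42,8.2,0,0,-0.03,60],
    [3.45,0.42,8.2,0,0,-0.03,60]
  ]
}}

```text
time_s: 4.45
tcp_pos: [0.4835, 0.273, 0.0159]
ee_rot: [[0.427, -0.904, 0.001], [-0.904, -0.427, 0.0], [0.0, -0.001, -1.0]]
wrist_force: [-0.9, 0.4, 0.0]
gripper_width: 0.686
```

```bash
python3 - <<'E'
from h import *
s=r.sense(); p=np.load('carrier_w.npy'); g=pose2(p,[(-.012,0,.034)])[0]; print(s['tcp_pos'],s['gripper_width'],s['wrist_force'])
go([g[0],g[1],.034-r.pinch_z],tool(np.degrees(p[2])+180))
E
```

```text
[0.48353878 0.27301319 0.01586972] 0.685663521522569 [-0.90076817  0.38552998  0.02126672]
row [0.055, 0.05, 0.023, -0.007, -0.003, 0.016] rows>= 0.038620233662513964
```

{"method": "play_rows", "body": {
  "deltas": [
    [0.05,0.05,0.02,0,0,0,10],
    [0.05,0.05,0.02,0,0,0,10],
    [0.05,0.05,0.02,0,0,0,10],
    [0.05,0.05,0.02,0,0,0,10],
    [0.05,0.05,0.02,0,0,0,10],
    [0.05,0.05,0.02,0,0,0,10],
    [0.05,0.05,0.02,0,0,0,10],
    [0.05,0.05,0.02,0,0,0,10],
    [0.05,0.05,0.02,0,0,0,10]
  ]
}}

```text
time_s: 5.35
tcp_pos: [0.4825, 0.2715, 0.0149]
ee_rot: [[0.427, -0.904, 0.0], [-0.904, -0.427, 0.0], [-0.0, -0.001, -1.0]]
wrist_force: [0.4, 0.1, 0.3]
gripper_width: 0.155
```

{"method": "play_rows", "body": {
  "deltas": [
    [0,0,-0.5,0,0,0,10],
    [0,0,-2,0,0,0,10],
    [0,0,-4,0,0,0,10],
    [0,0,-6,0,0,0,10],
    [0,0,-7,0,0,0,10],
    [0,0,-7,0,0,0,10],
    [0,0,-7,0,0,0,10]
  ]
}}

```text
time_s: 6.05
tcp_pos: [0.4808, 0.2705, 0.1888]
ee_rot: [[0.426, -0.904, -0.003], [-0.904, -0.426, -0.001], [-0.001, 0.003, -1.0]]
wrist_force: [-0.3, 0.1, -5.8]
gripper_width: 0.159
```

```bash
cat >> h.py <<'E'
P=np.array([.5703,-.1141]); YAW=10.0; D=.073; ZB=.06
OFF=np.array([0,-.091,.0153])   # nose rel. TCP, tool axes
def deckR(): return Ro.from_euler('z',YAW,degrees=True).as_matrix()
O=np.r_[P,ZB]+deckR()@[D,0,0]
def nosego(x,y,z,th,dyaw=0):
    R=tool(YAW+dyaw+180,-th); pos=O+deckR()@(np.array([x,y,z])/1e3)-R@OFF
    print('tcp',pos.round(4)); return go(pos,R)
def where():
    s=r.sense(); n=s['tcp_pos']+s['ee_rot']@OFF; R=s['ee_rot']@np.array([[0,-1,0],[-1,0,0],[0,0,-1.]])  # board axes
    B=deckR().T@R
    print('nose deck mm',(deckR().T@(n-O)*1e3).round(1),'tilt',np.degrees(np.arcsin(-B[2,0])).round(2),'yaw',np.degrees(np.arctan2(B[1,0],B[0,0])).round(2),'Fdeck',(deckR().T@s['wrist_force']).round(2),'M',(deckR().T@s['moment']).round(3),'t',s['time_s'])
E
python3 - <<'E'
from h import *
where(); nosego(-60,0,60,0)
c=r.capture('wrist'); save(c,'w3.png')
E
```

```text
nose deck mm [ -6.6 418.2 113.3] tilt 0.16 yaw 15.24 Fdeck [-0.29  0.18 -5.8 ] M [ 0.017  0.267 -0.035] t 6.05
tcp [ 0.4935 -0.1276  0.1353]
row [14.622, 6.327, 2.149, 0.033, 0.003, 3.049] rows>= 8.038274721763434
```

View pics/w3.png

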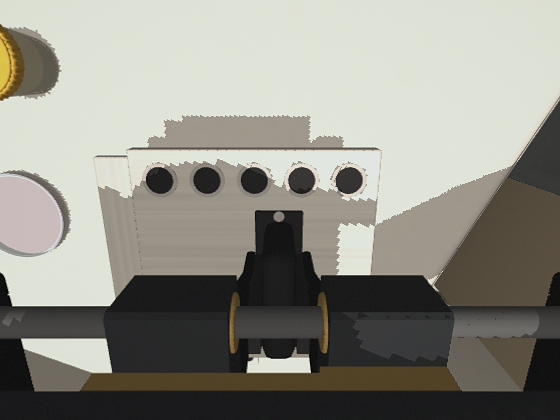

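{"method": "play_rows", "body": {
  "deltas": [
    [14.6,6.3,0,0,0,3.05,10],
    [14.6,6.3,0,0,0,3.05,10],
    [14.6,6.3,0,0,0,3.05,10],
    [14.6,6.3,0,0,0,3.05,10],
    [14.6,6.3,0,0,0,3.05,10],
    [14.6,6.3,0,0,0,3.05,10],
    [14.6,6.3,0,0,0,3.05,10],
    [14.6,6.3,0,0,0,3.05,10],
    [14.6,6.3,0,0,0,3.05,10],
    [14.6,6.3,0,0,0,3.05,10],
    [14.6,6.3,0,0,0,3.05,10]
  ]
}}

```text
time_s: 7.2
tcp_pos: [0.4948, -0.1255, 0.1881]
ee_rot: [[0.175, -0.985, -0.004], [-0.985, -0.175, 0.0], [-0.001, 0.004, -1.0]]
wrist_force: [-0.4, 0.4, -3.8]
gripper_width: 0.157
```

```bash
python3 - <<'E'
from h import *
where(); nosego(-45,0,35,16)
E
```

```text
nose deck mm [-58.4   2.  112.5] tilt 0.21 yaw 0.06 Fdeck [-0.34  0.48 -3.76] M [0.015 0.181 0.004] t 7.2
tcp [ 0.5159 -0.1237  0.1348]
row [0.079, -0.852, 2.129, -3.158, 0.01, 0.013] rows>= 1.8380916878775007
```

{"method": "play_rows", "body": {
  "deltas": [
    [0.08,-0.85,1.0,-3.2,0,0,10],
    [0.08,-0.85,2.1,-3.2,0,0,10],
    [0.08,-0.85,2.1,-3.2,0,0,10],
    [0.08,-0.85,2.1,-3.2,0,0,10],
    [0.08,-0.85,2.1,-3.2,0,0,10]
  ]
}}

```text
time_s: 7.7
tcp_pos: [0.5175, -0.1236, 0.1386]
ee_rot: [[0.176, -0.947, -0.268], [-0.984, -0.169, -0.049], [0.001, 0.273, -0.962]]
wrist_force: [-0.1, -0.3, -3.9]
gripper_width: 0.157
```

```bash
python3 - <<'E'
from h import *
where(); 
s=r.sense(); c=r.capture('wrist'); save(c,'w4.png'); np.save('w4_cal.npy',dict(K=c['camera_matrix'],k1=c['k1'],p=s['tcp_pos'],Rt=s['ee_rot'],T=c['T_tool_cam']),allow_pickle=True)
c=r.capture('scene'); save(c,'s4.png')
im=cv2.imread('pics/s4.png'); cv2.imwrite('pics/s4b.png',cv2.resize(im[90:240,270:450],None,fx=4,fy=4,interpolation=cv2.INTER_CUBIC))
nosego(-30,0,8,16)
E
```

```text
nose deck mm [-43.2   0.1  39.1] tilt 15.82 yaw 0.15 Fdeck [-0.14 -0.27 -3.91] M [-0.018 -0.744 -0.035] t 7.7
tcp [ 0.5307 -0.1211  0.1078]
row [-0.021, -0.867, 1.087, -0.061, -0.013, 0.016] rows>= 0.6952086157898433
```

View pics/w4.png

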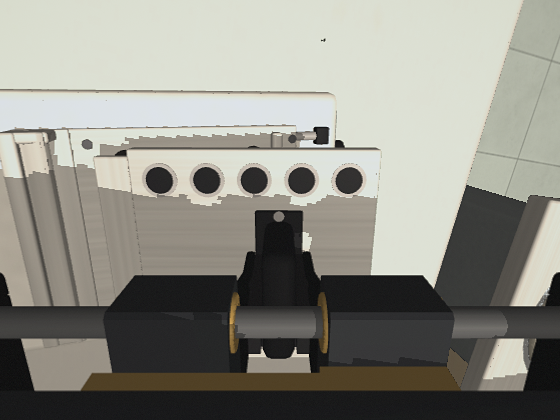

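View pics/s4b.png

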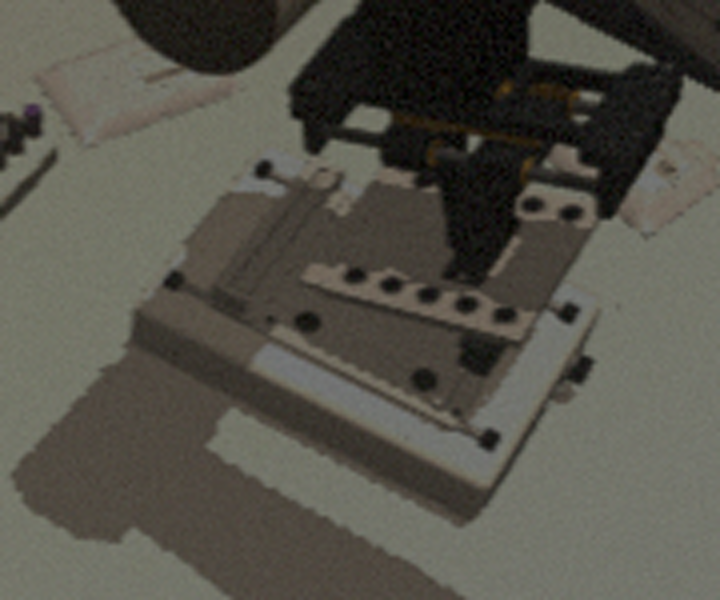

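```bash
python3 - <<'E'
from h import *
W=wcal('w4'); X=back(W,[(5,132),(45,130)],.078); print(((X-O)@deckR()*1e3).round(1))
X=back(W,[(100,129),(250,125)],.06); print('bed edge',((X-O)@deckR()*1e3).round(1))
c=cal('w4'); A=c['Rt']@np.array([[0,-1,0],[-1,0,0],[0,0,-1.]]); n=c['p']+c['Rt']@OFF
B=lambda q:n+(np.array(q)/1e3-[.079,0,0])@A.T
print('board pred',proj(W,B([(61,-60,8),(-61,-60,8),(79,-56,5)])).round(1))
E
```

```text
[[  2.2 -66.5  18. ]
 [-15.9 -67.2  18. ]]
bed edge [[ -38.9  -65.8    0. ]
 [-128.7  -66.7    0. ]]
board pred [[125.7 149.7]
 [383.2 149.9]
 [ 92.2 157.1]]
```

{"method": "play_rows", "body": {
  "deltas": [
    [0.01,-0.45,0.5,-0.06,0,0,10],
    [0.01,-0.87,1.05,-0.06,0,0,10],
    [0.01,-0.87,1.05,-0.06,0,0,10],
    [0.01,-0.87,1.05,-0.06,0,0,10]
  ]
}}

```text
time_s: 8.2
tcp_pos: [0.53, -0.1223, 0.1052]
ee_rot: [[0.174, -0.944, -0.279], [-0.985, -0.167, -0.049], [-0.0, 0.283, -0.959]]
wrist_force: [-0.4, 0.4, -4.4]
gripper_width: 0.159
```

```bash
python3 - <<'E'
from h import *
where()
nosego(-30,-.7,3,16);nosego(-30,-.7,0,16)
E
```

```text
nose deck mm [-31.1  -1.    4.8] tilt 16.43 yaw 0.04 Fdeck [-0.33  0.47 -4.36] M [-0.023 -0.797 -0.023] t 8.2
tcp [ 0.5308 -0.1218  0.1028]
row [-0.014, -0.058, 0.082, 0.086, -0.0, 0.008] rows>= 0.05082980314418563
tcp [ 0.5308 -0.1218  0.0998]
row [-0.014, -0.092, 0.197, 0.086, -0.0, 0.008] rows>= 0.10909334072502459
```

{"method": "play_rows", "body": {
  "deltas": [
    [0,-0.01,0.04,0,0,0,10],
    [0,-0.02,0.08,0,0,0,10],
    [0,-0.034,0.115,0,0,0,10],
    [0,-0.034,0.115,0,0,0,10]
  ]
}}

```text
time_s: 8.6
tcp_pos: [0.5305, -0.1222, 0.1032]
ee_rot: [[0.174, -0.945, -0.276], [-0.985, -0.167, -0.049], [0.0, 0.281, -0.96]]
wrist_force: [0.7, -0.0, -4.6]
gripper_width: 0.166
```

```bash
python3 -c "
from h import *
where()"
```

```text
nose deck mm [-30.5  -1.    2.9] tilt 16.29 yaw 0.04 Fdeck [ 0.68 -0.15 -4.63] M [-0.027 -0.774  0.016] t 8.6
```

{"method": "play_rows", "body": {
  "deltas": [
    [0,-0.01,0.04,0,0,0,10],
    [0,-0.02,0.06,0,0,0,10],
    [0,-0.024,0.077,0,0,0,10]
  ]
}}

```text
time_s: 8.9
tcp_pos: [0.5306, -0.1221, 0.101]
ee_rot: [[0.174, -0.945, -0.276], [-0.985, -0.167, -0.049], [0.0, 0.281, -0.96]]
wrist_force: [0.4, -0.4, -4.0]
gripper_width: 0.16
```

```bash
python3 -c "
from h import *
where()"
```

```text
nose deck mm [-30.4  -0.9   0.8] tilt 16.3 yaw 0.05 Fdeck [ 0.28 -0.5  -4.01] M [ 0.05  -0.794  0.035] t 8.9
```

{"method": "play_rows", "body": {
  "deltas": [
    [0,-0.01,0.04,0,0,0,10],
    [0,-0.014,0.05,0,0,0,10]
  ]
}}

```text
time_s: 9.1
tcp_pos: [0.5305, -0.1221, 0.0996]
ee_rot: [[0.174, -0.945, -0.277], [-0.985, -0.167, -0.049], [-0.0, 0.281, -0.96]]
wrist_force: [-0.6, -0.6, -3.6]
gripper_width: 0.16
```

```bash
python3 -c "
from h import *
where()"
```

```text
nose deck mm [-30.6  -0.9  -0.6] tilt 16.31 yaw 0.04 Fdeck [-0.71 -0.47 -3.62] M [ 0.038 -0.806 -0.004] t 9.1
```

{"method": "play_rows", "body": {
  "deltas": [
    [0,-0.005,0.02,0,0,0,10],
    [0,-0.01,0.04,0,0,0,10],
    [0,-0.01,0.04,0,0,0,10]
  ]
}}

```text
time_s: 9.4
tcp_pos: [0.5305, -0.1221, 0.0986]
ee_rot: [[0.174, -0.945, -0.277], [-0.985, -0.167, -0.049], [-0.0, 0.281, -0.96]]
wrist_force: [-0.7, 0.3, -4.5]
gripper_width: 0.158
```

```bash
python3 -c "
from h import *
where()"
```

```text
nose deck mm [-30.6  -0.9  -1.6] tilt 16.31 yaw 0.04 Fdeck [-0.64  0.38 -4.5 ] M [-0.001 -0.801  0.009] t 9.4
```

{"method": "play_rows", "body": {
  "deltas": [
    [0,-0.005,0.02,0,0,0,10],
    [0,-0.01,0.04,0,0,0,10],
    [0,-0.01,0.04,0,0,0,10]
  ]
}}

```text
time_s: 9.7
tcp_pos: [0.5305, -0.1222, 0.0982]
ee_rot: [[0.175, -0.945, -0.276], [-0.985, -0.168, -0.049], [0.0, 0.281, -0.96]]
wrist_force: [-0.6, -0.4, -1.5]
gripper_width: 0.157
```

```bash
python3 -c "
from h import *
where()
c=r.capture('scene'); save(c,'s5.png')
im=cv2.imread('pics/s5.png'); cv2.imwrite('pics/s5b.png',cv2.resize(im[110:220,290:430],None,fx=5.5,fy=5.5,interpolation=cv2.INTER_CUBIC))"
```

```text
nose deck mm [-30.5  -1.   -2.1] tilt 16.29 yaw 0.05 Fdeck [-0.69 -0.26 -1.51] M [ 0.073 -0.49  -0.026] t 9.7
```

View pics/s5b.png

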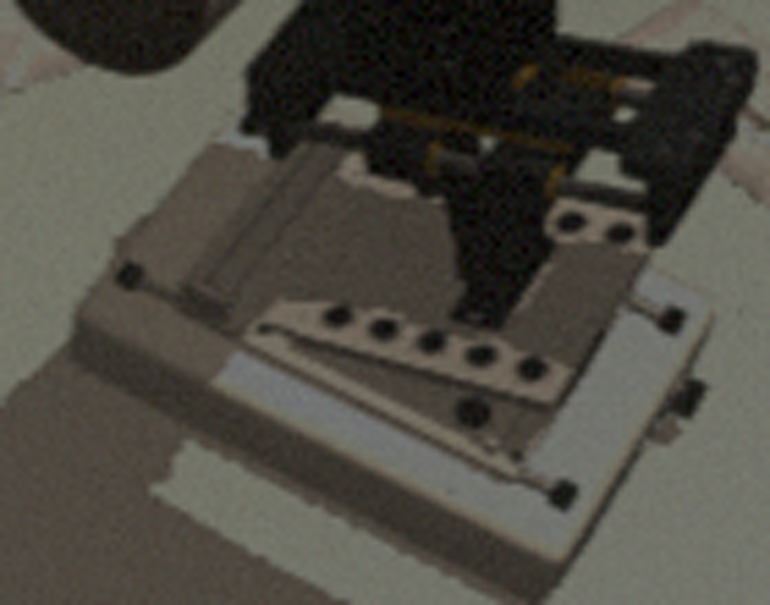

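{"method": "play_rows", "body": {
  "deltas": [
    [0,0.01,-0.04,0,0,0,10],
    [0,-0.1,-0.07,0,0,0,10],
    [0,-0.22,-0.105,0,0,0,10],
    [0,-0.34,-0.14,0,0,0,10],
    [0,-0.45,-0.173,0,0,0,10],
    [0,-0.45,-0.173,0,0,0,10]
  ]
}}

```text
time_s: 10.35
tcp_pos: [0.5389, -0.1206, 0.099]
ee_rot: [[0.174, -0.942, -0.286], [-0.985, -0.167, -0.05], [-0.001, 0.29, -0.957]]
wrist_force: [-6.9, -0.9, 1.8]
gripper_width: 0.153
```

```bash
python3 -c "
from h import *
where()
c=r.capture('wrist'); save(c,'w6.png')"
```

```text
nose deck mm [-22.4  -0.9  -2. ] tilt 16.85 yaw 0.02 Fdeck [-6.96  0.3   1.78] M [ 0.201  1.634 -0.022] t 10.35
```

View pics/w6.png

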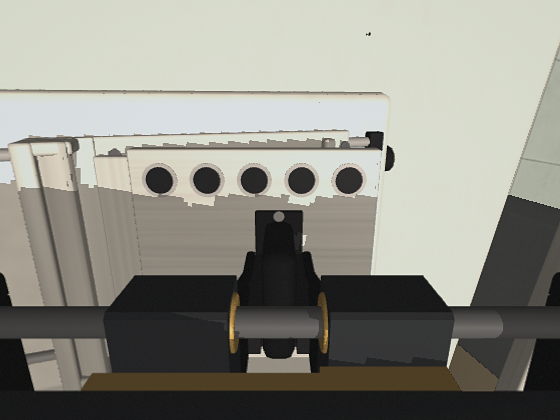

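{"method": "play_rows", "body": {
  "deltas": [
    [0,0.15,0.045,0,0,0,10],
    [0,0.2,-0.03,0,0,0,10],
    [0,0.2,-0.11,0,0,0,10],
    [0,0.2,-0.11,0,0,0,10]
  ]
}}

```text
time_s: 10.8
tcp_pos: [0.5394, -0.1207, 0.1031]
ee_rot: [[0.175, -0.946, -0.274], [-0.985, -0.168, -0.049], [0.0, 0.279, -0.96]]
wrist_force: [1.0, -0.0, -5.0]
gripper_width: 0.157
```

```bash
python3 -c "
from h import *
where()
"
```

```text
nose deck mm [-21.4  -1.    3.1] tilt 16.18 yaw 0.06 Fdeck [ 0.98 -0.18 -5.02] M [ 0.002 -0.821 -0.001] t 10.8
```

{"method": "play_rows", "body": {
  "deltas": [
    [0,-0.08,-0.022,0,0,0,10],
    [0,-0.15,-0.045,0,0,0,10],
    [0,-0.23,-0.067,0,0,0,10],
    [0,-0.23,-0.067,0,0,0,10]
  ]
}}

```text
time_s: 11.2
tcp_pos: [0.5447, -0.1196, 0.1026]
ee_rot: [[0.175, -0.945, -0.276], [-0.985, -0.168, -0.049], [0.0, 0.28, -0.96]]
wrist_force: [-0.6, 0.2, -4.7]
gripper_width: 0.159
```

```bash
python3 -c "
from h import *
where()
"
```

```text
nose deck mm [-16.1  -0.9   2.4] tilt 16.28 yaw 0.06 Fdeck [-0.52  0.3  -4.66] M [-0.016 -0.81  -0.06 ] t 11.2
```

Free so far. Feel for the groove floor here.

{"method": "play_rows", "body": {
  "deltas": [
    [0,-0.005,0.02,0,0,0,10],
    [0,-0.01,0.04,0,0,0,10],
    [0,-0.015,0.055,0,0,0,10],
    [0,-0.015,0.055,0,0,0,10]
  ]
}}

```text
time_s: 11.6
tcp_pos: [0.5441, -0.1197, 0.1012]
ee_rot: [[0.174, -0.945, -0.277], [-0.985, -0.167, -0.049], [-0.0, 0.281, -0.96]]
wrist_force: [-0.8, -0.6, -4.1]
gripper_width: 0.16
```

```bash
python3 -c "
from h import *
where()
"
```

```text
nose deck mm [-16.7  -0.9   1. ] tilt 16.31 yaw 0.04 Fdeck [-0.84 -0.47 -4.08] M [ 0.029 -0.804  0.016] t 11.6
```

{"method": "play_rows", "body": {
  "deltas": [
    [0,-0.005,0.02,0,0,0,10],
    [0,-0.01,0.04,0,0,0,10],
    [0,-0.01,0.04,0,0,0,10]
  ]
}}

```text
time_s: 11.9
tcp_pos: [0.5441, -0.1197, 0.1002]
ee_rot: [[0.174, -0.945, -0.277], [-0.985, -0.167, -0.049], [-0.0, 0.281, -0.96]]
wrist_force: [0.1, 0.1, -4.3]
gripper_width: 0.16
```

```bash
python3 -c "
from h import *
where()
"
```

```text
nose deck mm [-16.7  -0.9  -0. ] tilt 16.31 yaw 0.04 Fdeck [ 0.12  0.11 -4.33] M [-0.034 -0.825 -0.015] t 11.9
```

{"method": "play_rows", "body": {
  "deltas": [
    [0,-0.04,-0.011,0,0,0,10],
    [0,-0.08,-0.022,0,0,0,10],
    [0,-0.12,-0.034,0,0,0,10],
    [0,-0.16,-0.045,0,0,0,10],
    [0,-0.16,-0.045,0,0,0,10]
  ]
}}

```text
time_s: 12.4
tcp_pos: [0.5485, -0.119, 0.1002]
ee_rot: [[0.174, -0.945, -0.276], [-0.985, -0.167, -0.049], [0.0, 0.281, -0.96]]
wrist_force: [-0.0, 0.2, -4.5]
gripper_width: 0.156
```

```bash
python3 -c "
from h import *
where()
"
```

```text
nose deck mm [-12.3  -0.9  -0. ] tilt 16.29 yaw 0.05 Fdeck [ 0.02  0.23 -4.55] M [ 0.043 -0.783 -0.04 ] t 12.4
```

{"method": "play_rows", "body": {
  "deltas": [
    [0,-0.04,-0.011,0,0,0,10],
    [0,-0.08,-0.022,0,0,0,10],
    [0,-0.12,-0.034,0,0,0,10],
    [0,-0.16,-0.045,0,0,0,10],
    [0,-0.2,-0.056,0,0,0,10],
    [0,-0.2,-0.056,0,0,0,10]
  ]
}}

```text
time_s: 13.0
tcp_pos: [0.5536, -0.1181, 0.1001]
ee_rot: [[0.174, -0.945, -0.276], [-0.985, -0.167, -0.049], [0.0, 0.281, -0.96]]
wrist_force: [-0.4, 0.5, -4.6]
gripper_width: 0.154
```

```bash
python3 -c "
from h import *
where()
"
```

```text
nose deck mm [-7.1 -0.9 -0.1] tilt 16.29 yaw 0.05 Fdeck [-0.34  0.53 -4.58] M [ 0.039 -0.802  0.006] t 13.0
```

{"method": "play_rows", "body": {
  "deltas": [
    [0,-0.04,-0.011,0,0,0,10],
    [0,-0.08,-0.022,0,0,0,10],
    [0,-0.12,-0.034,0,0,0,10],
    [0,-0.12,-0.034,0,0,0,10]
  ]
}}

```text
time_s: 13.4
tcp_pos: [0.5567, -0.1175, 0.1001]
ee_rot: [[0.175, -0.945, -0.276], [-0.985, -0.167, -0.049], [0.0, 0.28, -0.96]]
wrist_force: [-0.2, 0.5, -3.8]
gripper_width: 0.157
```

```bash
python3 -c "
from h import *
where()
"
```

```text
nose deck mm [-4.  -0.9 -0.1] tilt 16.29 yaw 0.05 Fdeck [-0.08  0.53 -3.78] M [ 0.024 -0.794  0.002] t 13.4
```

{"method": "play_rows", "body": {
  "deltas": [
    [0,-0.03,-0.008,0,0,0,10],
    [0,-0.06,-0.017,0,0,0,10],
    [0,-0.08,-0.022,0,0,0,10]
  ]
}}

```text
time_s: 13.7
tcp_pos: [0.5582, -0.1172, 0.1001]
ee_rot: [[0.174, -0.945, -0.277], [-0.985, -0.167, -0.049], [-0.0, 0.282, -0.96]]
wrist_force: [-1.4, -0.9, -3.0]
gripper_width: 0.16
```

```bash
python3 -c "
from h import *
where()
"
```

```text
nose deck mm [-2.4 -0.9 -0.2] tilt 16.35 yaw 0.04 Fdeck [-1.51 -0.68 -3.03] M [ 0.02  -0.442 -0.018] t 13.7
```

{"method": "play_rows", "body": {
  "deltas": [
    [0,-0.02,-0.006,0,0,0,10],
    [0,-0.04,-0.011,0,0,0,10],
    [0,-0.04,-0.011,0,0,0,10]
  ]
}}

```text
time_s: 14.0
tcp_pos: [0.5584, -0.1172, 0.1002]
ee_rot: [[0.174, -0.944, -0.279], [-0.985, -0.167, -0.049], [-0.0, 0.283, -0.959]]
wrist_force: [-3.1, -0.1, -2.1]
gripper_width: 0.153
```

```bash
python3 -c "
from h import *
where()
c=r.capture('wrist'); save(c,'w7.png')
c=r.capture('scene'); save(c,'s7.png')
im=cv2.imread('pics/s7.png'); cv2.imwrite('pics/s7b.png',cv2.resize(im[110:220,290:430],None,fx=5.5,fy=5.5,interpolation=cv2.INTER_CUBIC))
"
```

```text
nose deck mm [-2.4 -0.9 -0.3] tilt 16.47 yaw 0.03 Fdeck [-3.07  0.42 -2.08] M [ 0.102  0.411 -0.074] t 14.0
```

View pics/w7.png

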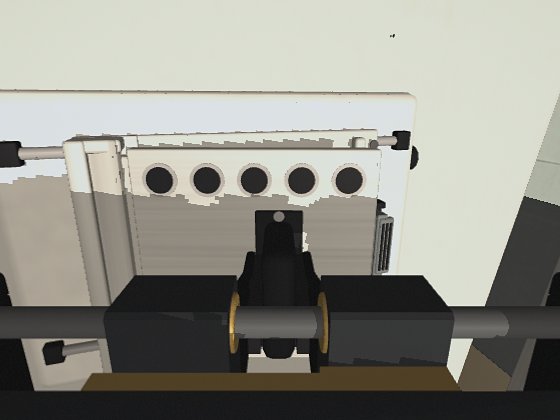

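View pics/s7b.png

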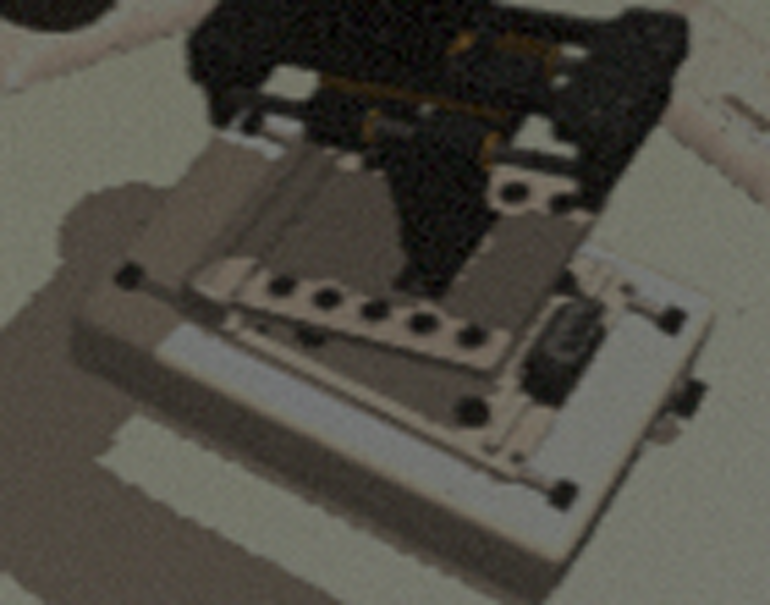

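```bash
cat > seq.py <<'E'
from h import *
import io,contextlib
def seq(cur,tg):
    def T(q):
        R=tool(YAW+180+q[4],-q[3]); return O+deckR()@(np.array(q[:3])/1e3)-R@OFF,R
    p0,R0=T(cur)
    for t in tg:
        p,R=T(t); d=R0.T@(p-p0)/.025; w=np.degrees(Ro.from_matrix(R0.T@R).as_rotvec())/5
        print(t[:4],np.round(np.r_[d,w],3).tolist())
E
python3 - <<'E'
from seq import *
seq((-1.0,-.9,-.1,16.3,.05),[(-1.7,-.9,0,t,.05) for t in (16,14,12,10,8,7,6)])
E
```

```text
(-1.7, -0.9, 0, 16) [-0.0, 0.031, 0.023, 0.06, 0.0, 0.0]
(-1.7, -0.9, 0, 14) [-0.0, 0.05, 0.151, 0.46, 0.0, -0.0]
(-1.7, -0.9, 0, 12) [-0.0, 0.064, 0.279, 0.86, 0.0, -0.0]
(-1.7, -0.9, 0, 10) [-0.0, 0.073, 0.407, 1.26, 0.0, -0.0]
(-1.7, -0.9, 0, 8) [-0.0, 0.078, 0.536, 1.66, -0.0, -0.0]
(-1.7, -0.9, 0, 7) [-0.0, 0.079, 0.6, 1.86, -0.0, -0.0]
(-1.7, -0.9, 0, 6) [-0.0, 0.079, 0.665, 2.06, -0.0, -0.0]
```

{"method": "play_rows", "body": {
  "deltas": [
    [0,0.03,0.02,0.06,0,0,10],
    [0,0.04,0.09,0.26,0,0,10],
    [0,0.05,0.15,0.46,0,0,10],
    [0,0.057,0.215,0.66,0,0,10],
    [0,0.064,0.28,0.86,0,0,10],
    [0,0.064,0.28,0.86,0,0,10]
  ]
}}

```text
time_s: 14.7
tcp_pos: [0.5559, -0.1175, 0.0937]
ee_rot: [[0.174, -0.963, -0.203], [-0.985, -0.171, -0.036], [-0.0, 0.206, -0.978]]
wrist_force: [-2.3, -0.4, -5.6]
gripper_width: 0.156
```

```bash
python3 - <<'E'
from seq import *
where()
seq((-1.7,-.9,0,12,.05),[(-1.7,-.9,0,t,.05) for t in (11,10,9,8,7,6)])
E
```

```text
nose deck mm [-1.9 -0.8 -0. ] tilt 11.92 yaw 0.04 Fdeck [-2.38  0.   -5.62] M [0.127 0.316 0.007] t 14.7
(-1.7, -0.9, 0, 11) [-0.0, 0.01, 0.064, 0.2, -0.0, 0.0]
(-1.7, -0.9, 0, 10) [-0.0, 0.019, 0.127, 0.4, -0.0, 0.0]
(-1.7, -0.9, 0, 9) [-0.0, 0.027, 0.191, 0.6, -0.0, 0.0]
(-1.7, -0.9, 0, 8) [-0.0, 0.034, 0.255, 0.8, -0.0, 0.0]
(-1.7, -0.9, 0, 7) [-0.0, 0.039, 0.32, 1.0, -0.0, 0.0]
(-1.7, -0.9, 0, 6) [0.0, 0.044, 0.384, 1.2, -0.0, 0.0]
```

{"method": "play_rows", "body": {
  "deltas": [
    [0,0.01,0.064,0.2,0,0,10],
    [0,0.02,0.127,0.4,0,0,10],
    [0,0.027,0.19,0.6,0,0,10],
    [0,0.034,0.255,0.8,0,0,10],
    [0,0.034,0.255,0.8,0,0,10]
  ]
}}

```text
time_s: 15.2
tcp_pos: [0.5541, -0.118, 0.0879]
ee_rot: [[0.174, -0.975, -0.135], [-0.985, -0.173, -0.024], [0.0, 0.137, -0.991]]
wrist_force: [-1.3, -0.2, -4.3]
gripper_width: 0.159
```

```bash
python3 - <<'E'
from seq import *
where()
seq((-1.7,-.9,0,8,.05),[(-1.7,-.9,0,t,.05) for t in (7,6,5,4,3,2,1,0)])
E
```

```text
nose deck mm [-1.6 -1.   0.2] tilt 7.89 yaw 0.04 Fdeck [-1.29  0.05 -4.3 ] M [ 0.218  0.358 -0.005] t 15.2
(-1.7, -0.9, 0, 7) [0.0, 0.01, 0.064, 0.2, 0.0, -0.0]
(-1.7, -0.9, 0, 6) [0.0, 0.019, 0.127, 0.4, -0.0, -0.0]
(-1.7, -0.9, 0, 5) [0.0, 0.027, 0.191, 0.6, -0.0, -0.0]
(-1.7, -0.9, 0, 4) [0.0, 0.034, 0.255, 0.8, 0.0, -0.0]
(-1.7, -0.9, 0, 3) [0.0, 0.039, 0.32, 1.0, 0.0, -0.0]
(-1.7, -0.9, 0, 2) [-0.0, 0.044, 0.384, 1.2, 0.0, -0.0]
(-1.7, -0.9, 0, 1) [-0.0, 0.047, 0.448, 1.4, 0.0, -0.0]
(-1.7, -0.9, 0, 0) [0.0, 0.05, 0.513, 1.6, 0.0, -0.0]
```

{"method": "play_rows", "body": {
  "deltas": [
    [0,0.01,0.064,0.2,0,0,10],
    [0,0.02,0.127,0.4,0,0,10],
    [0,0.027,0.19,0.6,0,0,10],
    [0,0.034,0.255,0.8,0,0,10],
    [0,0.034,0.255,0.8,0,0,10]
  ]
}}

```text
time_s: 15.7
tcp_pos: [0.5527, -0.1183, 0.0816]
ee_rot: [[0.174, -0.982, -0.066], [-0.985, -0.174, -0.012], [0.0, 0.067, -0.998]]
wrist_force: [-0.0, -0.4, -4.7]
gripper_width: 0.159
```

```bash
python3 - <<'E'
from seq import *
where()
c=r.capture('scene'); save(c,'s8.png')
im=cv2.imread('pics/s8.png'); cv2.imwrite('pics/s8b.png',cv2.resize(im[110:220,290:430],None,fx=5.5,fy=5.5,interpolation=cv2.INTER_CUBIC))
E
```

```text
nose deck mm [-1.3 -1.   0.3] tilt 3.84 yaw 0.04 Fdeck [-0.08 -0.36 -4.71] M [0.129 0.1   0.009] t 15.7
```

View pics/s8b.png

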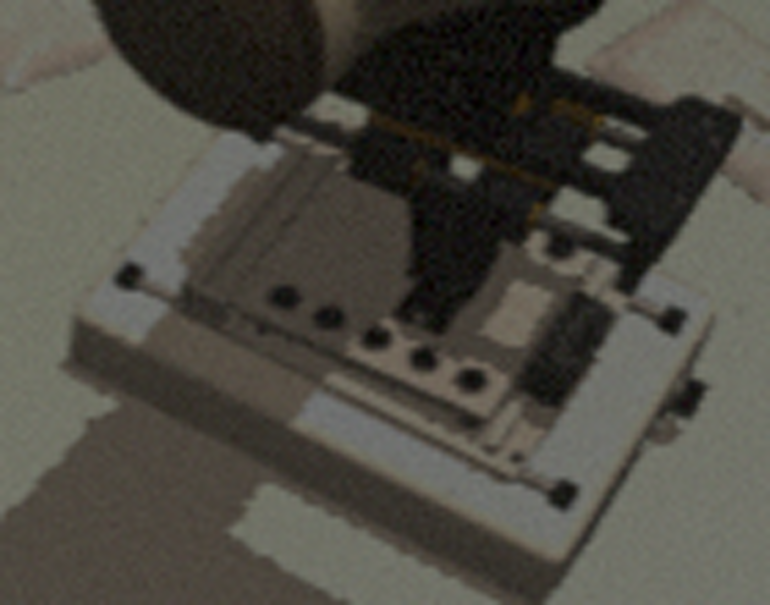

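{"method": "play_rows", "body": {
  "deltas": [
    [0,0.005,0.032,0.1,0,0,10],
    [0,0.01,0.064,0.2,0,0,10],
    [0,0.015,0.096,0.3,0,0,10],
    [0,0.02,0.127,0.4,0,0,10],
    [0,0.02,0.127,0.4,0,0,10]
  ]
}}

```text
time_s: 16.25
tcp_pos: [0.5522, -0.1184, 0.0785]
ee_rot: [[0.175, -0.984, -0.032], [-0.985, -0.174, -0.006], [0.0, 0.033, -0.999]]
wrist_force: [0.2, 0.3, -3.5]
gripper_width: 0.158
```

```bash
python3 - <<'E'
from seq import *
where()
E
```

```text
nose deck mm [-1.1 -1.   0.3] tilt 1.88 yaw 0.05 Fdeck [ 0.23  0.24 -3.51] M [ 0.086 -0.34   0.037] t 16.25
```

{"method": "play_rows", "body": {
  "deltas": [
    [0,0.005,0.032,0.1,0,0,10],
    [0,0.01,0.064,0.2,0,0,10],
    [0,0.01,0.064,0.2,0,0,10]
  ]
}}

```text
time_s: 16.55
tcp_pos: [0.5518, -0.1185, 0.077]
ee_rot: [[0.174, -0.985, -0.015], [-0.985, -0.174, -0.003], [0.0, 0.016, -1.0]]
wrist_force: [2.2, 1.3, -4.9]
gripper_width: 0.154
```

```bash
python3 - <<'E'
from seq import *
where()
E
```

```text
nose deck mm [-1.3 -1.   0.3] tilt 0.89 yaw 0.05 Fdeck [ 2.43  0.9  -4.86] M [ 0.033 -0.554  0.033] t 16.55
```

{"method": "play_rows", "body": {
  "deltas": [
    [0,0.005,0.032,0.1,0,0,10],
    [0,0.01,0.064,0.2,0,0,10],
    [0,0.01,0.064,0.2,0,0,10],
    [0,0.01,0.064,0.2,0,0,10]
  ]
}}

```text
time_s: 16.95
tcp_pos: [0.5503, -0.1186, 0.075]
ee_rot: [[0.174, -0.985, -0.001], [-0.985, -0.174, 0.0], [-0.0, 0.001, -1.0]]
wrist_force: [0.2, 0.8, -2.8]
gripper_width: 0.156
```

```bash
python3 - <<'E'
from seq import *
where()
c=r.capture('scene'); save(c,'s9.png')
im=cv2.imread('pics/s9.png'); cv2.imwrite('pics/s9b.png',cv2.resize(im[110:220,290:430],None,fx=5.5,fy=5.5,interpolation=cv2.INTER_CUBIC))
c=r.capture('wrist'); save(c,'w9.png')
E
```

```text
nose deck mm [-2.5 -0.9 -0.4] tilt 0.07 yaw 0.03 Fdeck [ 0.35  0.76 -2.79] M [ 0.071  0.074 -0.041] t 16.95
```

View pics/s9b.png

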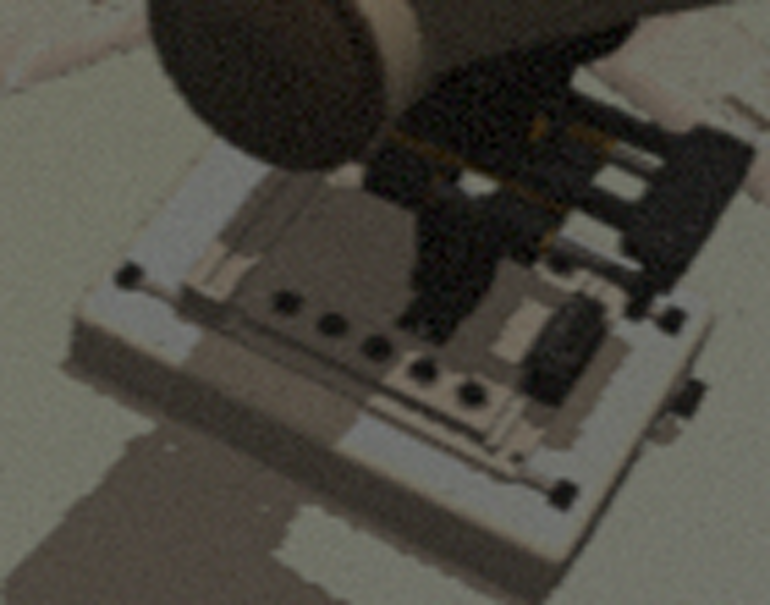

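View pics/w9.png

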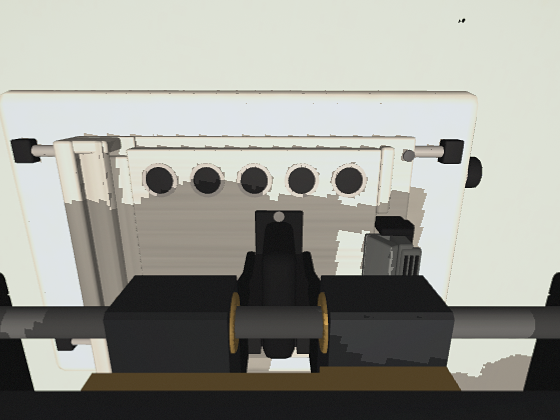

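{"method": "play_rows", "body": {
  "deltas": [
    [0,0,0.02,0,0,0,10],
    [0,0,0.04,0,0,0,10],
    [0,0,0.06,0,0,0,10],
    [0,0,0.06,0,0,0,10]
  ]
}}

```text
time_s: 17.45
tcp_pos: [0.5505, -0.1187, 0.0749]
ee_rot: [[0.175, -0.985, -0.001], [-0.985, -0.175, -0.0], [0.0, 0.001, -1.0]]
wrist_force: [-4.6, 1.9, 5.2]
gripper_width: 0.157
```

```bash
python3 - <<'E'
from seq import *
where()
E
```

```text
nose deck mm [-2.3 -0.9 -0.5] tilt 0.05 yaw 0.06 Fdeck [-4.24  2.68  5.24] M [0.608 1.201 0.052] t 17.45
```

{"method": "play_rows", "body": {
  "deltas": [
    [0,0,-0.04,0,0,0,10],
    [0,0,-0.08,0,0,0,10],
    [0,0,-0.12,0,0,0,10],
    [0,0,-0.15,0,0,0,10],
    [0,0,-0.15,0,0,0,10]
  ]
}}

```text
time_s: 17.95
tcp_pos: [0.5505, -0.1185, 0.0762]
ee_rot: [[0.174, -0.985, -0.001], [-0.985, -0.174, 0.0], [-0.001, 0.001, -1.0]]
wrist_force: [0.7, -0.7, -12.7]
gripper_width: 0.156
```

```bash
python3 - <<'E'
from seq import *
where()
E
```

```text
nose deck mm [-2.2 -0.9  0.8] tilt 0.07 yaw 0.01 Fdeck [  0.6   -0.77 -12.71] M [-0.316 -0.544  0.013] t 17.95
```

{"method": "play_rows", "body": {
  "deltas": [
    [0,0,0.05,0,0,0,10],
    [0,0,0.1,0,0,0,10],
    [0,0,0.11,0,0,0,10],
    [0,0,0.11,0,0,0,20],
    [0,0,0.11,0,0,0,30],
    [0,0,0.11,0,0,0,30],
    [0,0,0.11,0,0,0,30]
  ]
}}

```text
time_s: 18.65
tcp_pos: [0.5515, -0.1185, 0.0755]
ee_rot: [[0.175, -0.985, 0.001], [-0.985, -0.175, -0.0], [0.0, -0.001, -1.0]]
wrist_force: [-0.2, -0.9, -0.9]
gripper_width: 0.33
```

```bash
python3 - <<'E'
from seq import *
where(); print(r.sense()['gripper_width'])
E
```

```text
nose deck mm [-1.3 -1.   0.3] tilt -0.08 yaw 0.06 Fdeck [-0.39 -0.86 -0.86] M [ 0.046  0.106 -0.014] t 18.65
0.32988274566458814
```

Released. Retreat straight up.

{"method": "play_rows", "body": {
  "deltas": [
    [0,0,-0.5,0,0,0,30],
    [0,0,-1.5,0,0,0,30],
    [0,0,-3,0,0,0,30],
    [0,0,-5,0,0,0,30],
    [-3.5,-1.5,-7,0,0,0,30],
    [-3.5,-1.5,-7,0,0,0,30],
    [-3.5,-1.5,-7,0,0,0,30],
    [-3.5,-1.5,-7,0,0,0,30]
  ]
}}

```text
time_s: 19.45
tcp_pos: [0.5732, -0.0245, 0.2516]
ee_rot: [[0.177, -0.984, 0.003], [-0.984, -0.177, 0.001], [-0.0, -0.003, -1.0]]
wrist_force: [-0.8, -1.9, -0.1]
gripper_width: 0.343
```

```bash
python3 - <<'E'
from seq import *
where(); s=r.sense()
c=r.capture('wrist'); save(c,'w10.png'); np.save('w10_cal.npy',dict(K=c['camera_matrix'],k1=c['k1'],p=s['tcp_pos'],Rt=s['ee_rot'],T=c['T_tool_cam']),allow_pickle=True)
c=r.capture('scene'); save(c,'s10.png')
a=cv2.imread('pics/s10.png');cv2.imwrite('pics/s10b.png',cv2.resize(a[110:220,290:430],None,fx=5.5,fy=5.5,interpolation=cv2.INTER_CUBIC))
im=cv2.imread('pics/w10.png'); cv2.imwrite('pics/w10b.png',cv2.resize(im[0:300],None,fx=1.42,fy=1.42,interpolation=cv2.INTER_CUBIC))
for t in ['timer','petri_dish','specimen_cup']: print(t,[(np.round(d['centre'],3),round(d['score'],2)) for d in r.spot_in('scene',t)])
E
```

```text
nose deck mm [ 36.5  88.  176.6] tilt -0.18 yaw 0.19 Fdeck [-1.15 -1.72 -0.14] M [-0.001  0.215 -0.047] t 19.45
timer [(array([0.761, 0.152, 0.018]), 0.56)]
petri_dish [(array([0.696, 0.413, 0.014]), 0.73)]
specimen_cup [(array([0.72 , 0.271, 0.067]), 0.66)]
```

View pics/w10b.png

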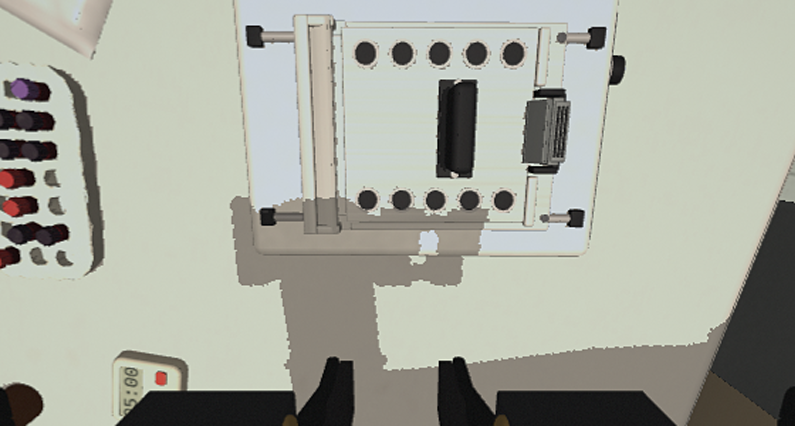

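View pics/s10b.png

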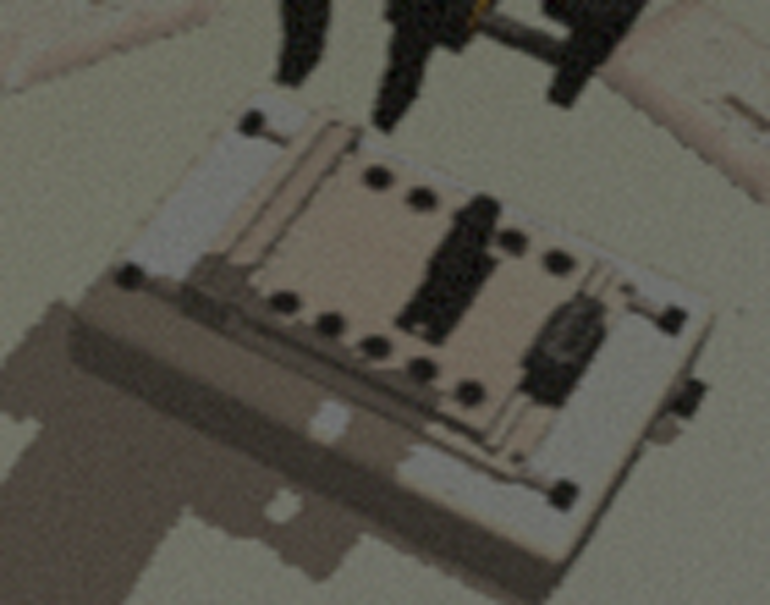

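```bash
python3 -c "
from h import *
print(r.sense()['joint_velocities']); print(r.finish_job())"
```

```text
[-0.0678608   0.13262277  0.33537199  0.06298022 -0.02208284 -0.06341282]
the job is handed in; nothing more can be done
None
```

The carrier board is on the shaker, held by the catch and released; I handed the job in at about 20 s of robot time. No verdict came back, so the points below are my own last checks.

**What I did:** I gripped the full-size carrier by its fin and brought it over angled at about 16°. Using the measured wrist force, I slid the tongue under the rear lip until it stopped at the back of the groove. Then I turned the board down about the tongue's nose until the catch snapped, let go and backed away.

**Forces:** The first slide-in ran into a low step on the bed just in front of the groove, at about 7 N forward and 6 N vertical. I backed off, lifted the nose and went in again, and it stopped at the back of the groove with about 3 N. Pressing the flat board added about 10 N. These are readings between moves; I had no reading while a move ran.

**Last checks:**
- **Held:** a gentle upward tug of about 8 N lifted the board only 1.3 mm, so the catch holds it.
- **Flat and out:** in the final pictures the board lies flat between the rail and the fence. The catch sits as far out from the fence as it did at the start, within a pixel.
- **Bystanders:** the timer, petri dish and specimen cup read within about 3 mm of where they started, which is within the network's accuracy.
- **Clear:** the gripper was about 19 cm above the bed, touching nothing.

**Estimated, not measured exactly:** I took the deck's position (about 7 to 8 mm towards the control panel from mid-stroke) from the pictures. The way-point check on the angled tongue rests on that, with roughly 4 to 5 mm to spare.

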